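# Let a lime out of the worktop hopper and ease its lid shut

### The arm

A 6-joint arm with a two-finger parallel gripper is mounted at the origin on a cart in front of the work surface, level with it; the furniture and walls round the work are solid. World frame = base frame: x ahead of the robot, y to its left, z up, the work surface at z = 0. Lengths are in mm, angles in degrees, forces in N, time in s.
With the tool pointing down it reaches from about 300 to 850 mm from the base axis. Payload 4.2 kg.
Tool frame: the origin (TCP) lies between the finger pads; the fingertips stand 25 mm ahead of it and the grasp point (between the pads) lies 6 mm ahead of it; x points along the fingers, y is the direction in which the jaws open and shut, and the axes are right-handed (so a half turn about x gives the same grasp; the last joint's range is limited). The gripper opens to 91 mm and grips with 3 to 60 N. Pads are 32 mm wide; open, the fingers measure 118 mm over their backs; the gripper's body (76 mm by 178 mm) begins 60 mm behind the grasp point.
Start: joints at [-73.51, 18.312, 89.639, -0, 72.044, -1.146], TCP at [174.206, -547.99, 238.976] pointing down, gripper open.
Joint ranges: [-177.97, 177.97], [-48.28, 115.42], [12.27, 149.76], [-77.06, 257.06], [2.81, 150.46], [-146.56, 146.56]. Speed limits (degrees/s): [147.25, 147.25, 180, 180, 180, 180].

### API

Orientations are given as [roll, pitch, yaw] about the fixed x, y, z axes, in that order (R = Rz(yaw) Ry(pitch) Rx(roll)).
In Python, from workcell import env gives the robot as it stands.
- The arm moves only by the tool jog_arm, never from a script. Its argument "plan" is one flat list of numbers, 4 for each row, row after row: the shift along the tool's x, y, z in cm, then the turn about the tool's x in units of 6 degrees (1.0 is 6 degrees). In form: [tx, ty, tz, turn, tx, ty, tz, turn, ...]. A call has 1 to 12 rows; each row shifts and turns the commanded pose from where the row before left it, along the tool's axes as they then stand; what a row does not reach is not made up. A row lasts 1/12 s, in which the tool goes at most 41.7 mm and 7.16 degrees, less where a joint would pass 70% of its speed; a pose out of reach is approached as far as the arm can. A call with a gripper value outside its range is refused whole. "claw" is the finger opening in cm, from 0 to 9.12, set as the call begins (left out, the last holds). The fingers move at their own pace and stop on an object; "newtons" is the grip in N (left out, the last holds). Time passes only in rows, so rows that do not move let the fingers close. It gives the time, the measured TCP pose, the force and the opening at its end, in the units of the state.
- env.state(): the state, without advancing time (a new reading comes with each control period).
- env.grab_frame(name): name is "scene" or "top"; returns the picture (400x640x3 uint8, red, green, blue); there is no depth.
- env.calibration(name): a dict with "vertical_fov" (degrees; the focal length in pixels is half the picture's height over the tangent of half this angle, whatever the lens; pixels are square), "cx", "cy" (the principal point, pixels), "origin" and "orientation" of the camera in the world. Camera axes: x right, y down, z forward; pixel columns grow to the right and rows downward; lengths in mm; the calibration is good to about 2 mm. A picture is of the moment at which its call begins. calibration takes no time and is no camera call.
- env.job_done(): hands the job in, once; it reports no verdict.
The state is a dict: "time_s": time; "qpos": joint angles; "qvel": joint speeds; "effort": joint torques, N m; "ee_pos": TCP position; "ee_rot": TCP orientation; "force": force on the tool from outside, world axes, zero at the start; "torque": the same for the moment, N m; "gripper_width": finger opening in mm.
Only numpy, scipy, OpenCV 4.12 (cv2) and the standard library are available. Lean on these libraries where they do the work, as an engineer would, in place of code of your own. Each camera call takes 0.05 s, during which the arm holds its last target.

### The job

Press down the flat lever pad on the side of the wooden fruit hopper so that its linked lid lifts and the lime rolls out into the tray in front, then let the lever come up slowly under your fingertips so that the lid eases shut without slamming, and move clear. Work only the lever: do not touch the lid or the lime, and leave the glasses, cup, mug, carafe and coffee jar around it where they stand.

Things in the scene. Friction and masses are not known exactly. Their poses are not given: they have to be found in the camera images.
- hopper: Narrow wooden hopper fixed to the worktop, 220 mm long (x), 82 mm wide (y), 154 mm high with its metal lid shut. Origin on the worktop on its centre line, 86 mm ahead of the back face; -x points to the open tray at the front (front face at x = -131 mm), +y to the side with the lever, z up. An inner ramp falls 13 degrees toward the front.
- lever_pad (a point): Place to press, on the top face of the flat steel lever pad, 80 mm outboard (hopper +y) of its pivot; moves with it. Pad: 48 mm along the hopper's x, 6 mm thick, 54 to 100 mm outboard of the pivot, on a 20 mm wide neck; only the worktop below. Lever up: pad slopes 12 degrees up outward, this point about 108 mm above the worktop; fully pressed: 12 degrees down, 74 mm. Site axes are the hopper's when the lever is up.
- lever_pivot (a point): Fixed point on the lever's pivot axis, which runs level along the hopper's x, 88 mm above the worktop and 11 mm outside the hopper's side wall.
- lever (a joint): Angle of the lever, rad: 0 fully up (lid shut), 0.42 fully down against its stop (lid fully open). It needs about 3 to 5 N, moved slowly, at lever_pad; the lid's weight drives it back up when released.
- hopper_lid (a joint): Angle of the lid, rad: 0 shut, 0.9 fully open; linked inside the housing, it turns 2.14 times the lever's angle. Let go, the lid falls and slams; near shut it should turn slower than about 1.5 rad/s (pad rising slower than about 55 mm/s there).
- lid_edge (a point): Top of the front edge of the metal lid. The lid is a 122 x 86 mm plate with a front flap reaching 86 mm down; its hinge lies along the hopper's y, 70 mm behind the hopper's origin and 149 mm up. The flap lets the lime pass once the lid is about 0.35 rad open.
- tray (a point): Where the lime comes to rest: its centre when it lies in the middle of the tray against the front wall (102 mm ahead of the hopper's origin, 59 mm up). The tray is 70 mm wide inside.
- lime: A green lime, 46 mm thick, origin at its centre. At the start it lies hidden inside the hopper behind the lid's flap.
- mug_teal: Bystander: teal mug with a handle, 68x99x73 mm; origin under its middle. Leave it alone.
- glass_cup_1: Bystander: small clear glass cup with a handle, 45x77x51 mm; origin under its middle. Leave it alone.
- shot_amber_1: Bystander: small amber tea glass, 39 mm across, 52 mm tall; origin under its middle. Leave it alone.
- shot_amber_2: Bystander: small amber tea glass like the other one, 39 mm across, 52 mm tall; origin under its middle. Leave it alone.
- carafe: Bystander: clear glass carafe, 83 mm across, 138 mm tall; origin under its middle. Leave it alone.
- coffee_jar: Bystander: glass coffee jar with a wooden lid, 66 mm across, 106 mm tall; origin under its middle. Leave it alone.

How it is judged:
By the outcome, as a careful person would: the job done as asked, in the order asked, and still so for the second after the job is handed in, with the robot touching nothing.
It also fails if it takes over 42 s, if anything falls off the work surface, if the arm or the gripper's body presses on something with over 40 N, if the wrist force passes 120 N, or if a joint passes its speed limit or range.

## Working session

There is one attempt and no reset: what is moved stays moved. The work goes in short steps, Python scripts to look and compute and a tool call to move; the robot and the scene stay as the last step left them, time stands still between calls to the robot, and variables do not carry over. Pictures are saved under pics/ and viewed, and the job is handed in when it is done.

Besides the shell and the picture viewer there is one more tool, called as name(argument=value, ...) on one line, values as JSON. jog_arm: Moves the arm, as the interface text tells. Its arguments: {"type":"object","properties":{"plan":{"type":"array"},"claw":{"type":"number"},"newtons":{"type":"number"}},"required":["plan"]}

```bash
mkdir -p pics
python3 - <<'E'
from workcell import env
import cv2
for n in("scene","top"):
    im=env.grab_frame(n); cv2.imwrite(f"pics/{n}0.png",im[:,:,::-1]); print(n,env.calibration(n))
print(env.state())
E
```

```text
scene {'vertical_fov': 54.02388144939284, 'cx': 320.8854963772975, 'cy': 201.99460851901105, 'origin': array([ 51.43235204, 757.77765304, 633.46778235]), 'orientation': array([-118.88964319,    0.84923719, -146.19972234])}
top {'vertical_fov': 42.05997000134579, 'cx': 317.6104640194305, 'cy': 191.7729120108935, 'origin': array([ 326.59382658,   -2.00667889, 1886.12390413]), 'orientation': array([-172.73636251,    0.50760221,  -91.03010749])}
{'time_s': 0.1, 'qpos': array([-7.35106345e+01,  1.83477303e+01,  8.96974114e+01,  1.54100630e-04,
        7.20433299e+01, -1.14671581e+00]), 'qvel': array([-0.0345069 , -0.06629971, -0.20709365, -0.11787265, -0.03530349,
        0.01425838]), 'effort': array([ 1.08231565e-03, -4.13331556e+01, -2.32508808e+01,  7.30280019e-02,
        4.22081212e-02, -5.87793988e-05]), 'ee_pos': array([ 174.09005374, -547.60004117,  238.22038397]), 'ee_rot': array([-91.2416052 ,  89.91152823, 106.39442846]), 'force': array([-0.62041636,  0.23252791, -0.56316006]), 'torque': array([0.02603247, 0.01350083, 0.03191465]), 'gripper_width': 91.2416552796579}
```

View pics/scene0.png

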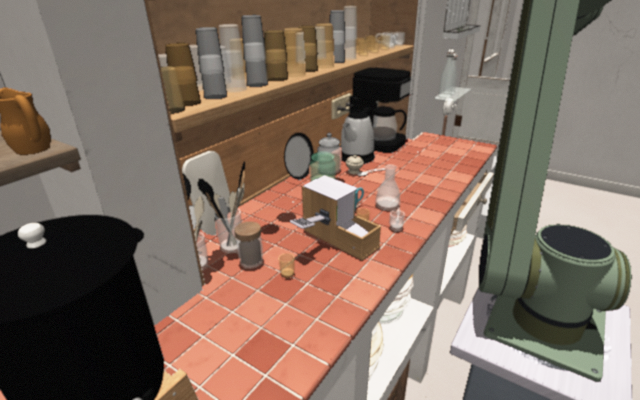

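View pics/top0.png

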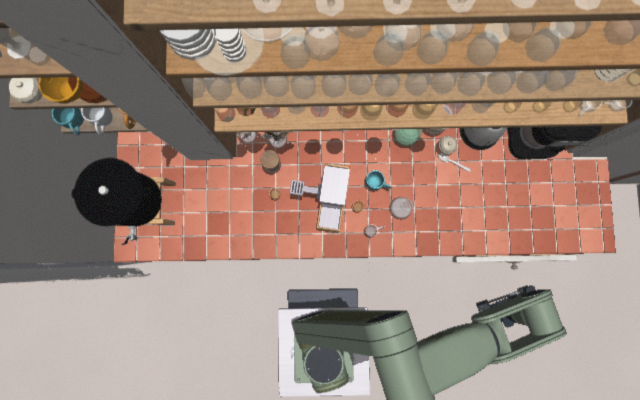

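```bash
cat > h.py <<'E'
from workcell import env
import numpy as np, cv2
from scipy.spatial.transform import Rotation as R
def cam(n):
    c=env.calibration(n); f=200/np.tan(np.radians(c['vertical_fov']/2))
    return f,c['cx'],c['cy'],np.array(c['origin']),R.from_euler('xyz',c['orientation'],degrees=True).as_matrix()
def ray(n,u,v):
    f,cx,cy,o,M=cam(n); d=M@np.array([(u-cx)/f,(v-cy)/f,1]); return o,d/np.linalg.norm(d)
def plane(n,u,v,z):
    o,d=ray(n,u,v); return o+d*(z-o[2])/d[2]
def two(a,b):
    o1,d1=ray("scene",*a);o2,d2=ray("top",*b)
    s,t=np.linalg.lstsq(np.c_[d1,-d2],o2-o1,rcond=None)[0]
    p,q=o1+s*d1,o2+t*d2; return (p+q)/2,np.linalg.norm(p-q)
def proj(n,p):
    f,cx,cy,o,M=cam(n); c=M.T@(np.array(p)-o); return np.array([cx+f*c[0]/c[2],cy+f*c[1]/c[2]])
E
python3 - <<'E'
from h import *
t=cv2.imread("pics/top0.png")[140:260,250:430]; cv2.imwrite("pics/topz.png",cv2.resize(t,None,fx=4.4,fy=4.4,interpolation=cv2.INTER_CUBIC))
t=cv2.imread("pics/scene0.png")[160:280,230:420]; cv2.imwrite("pics/scenez.png",cv2.resize(t,None,fx=4.2,fy=4.2,interpolation=cv2.INTER_CUBIC))
E
```

```text
(no output)
```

View pics/topz.png

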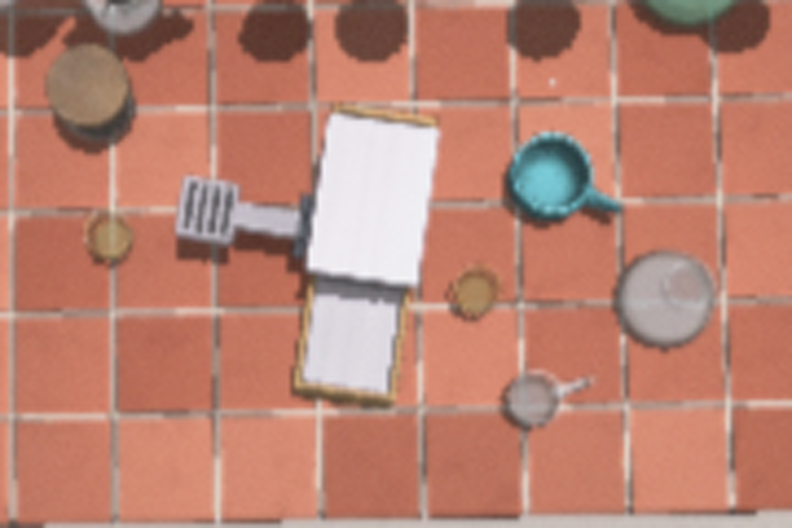

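View pics/scenez.png

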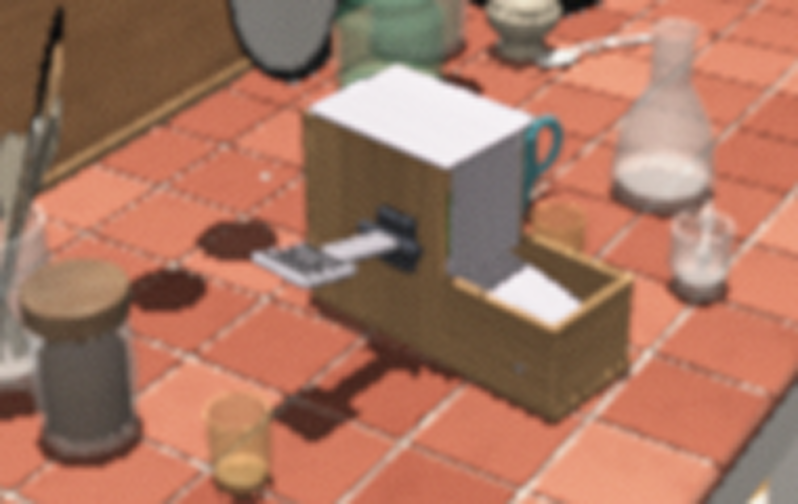

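Run:
```python
from h import *
np.set_printoptions(precision=1,suppress=True)
T=lambda u,v:(250+(u+.5)/4.4-.5,140+(v+.5)/4.4-.5)
S=lambda u,v:(230+(u+.5)/4.2-.5,160+(v+.5)/4.2-.5)
L={k:plane("top",*T(*p),152) for k,p in dict(fl=(308,272),fr=(416,286),br=(438,122),bl=(330,113)).items()}
for k,v in L.items(): print(k,v)
for k,p,z in [("out-back",(183,176),111),("in-back",(240,181),103),("in-front",(231,245),103),("out-front",(177,240),111)]:
    print(k,plane("top",*T(*p),z))
print(np.linalg.norm(L['fl']-L['bl']),np.linalg.norm(L['fl']-L['fr']))
# two view: pad corners
print("2v out-back",two(S(253,254),T(183,176)))
print("2v in-front",two(S(357,265),T(231,245)))
print("2v lid fl",two(S(449,165),T(308,272)),"bl",two(S(309,111),T(330,113)),"fr",two(S(531,121),T(416,286)))
# lid axis
a=(L['bl']-L['fl'])+(L['br']-L['fr']); yaw=np.arctan2(a[1],a[0]); print("yaw",np.degrees(yaw))
# second estimate via tray base front: top of front wall ~ z
print("coffee jar",plane("top",*T(88,85),106),"amber",plane("top",*T(110,238),52),"shelf edge", plane("top",300,128,0))
```

```text
fl [515.1   3.3 152. ]
fr [502.8 -78.7 152. ]
br [629.  -98.7 152. ]
bl [637.7 -15.9 152. ]
out-back [597.2 100.  111. ]
in-back [593.5  55.6 103. ]
in-front [542.9  63.4 103. ]
out-front [546.7 105.3 111. ]
124.06745613194448 82.89357886628343
2v out-back (array([596.5,  99.7, 113.2]), np.float64(0.7134807310715675))
2v in-front (array([543.6,  63.9, 104. ]), np.float64(1.8316748814535562))
2v lid fl (array([515.6,   3.6, 153.6]), np.float64(1.5824278928926512)) bl (array([637.6, -16.2, 149.7]), np.float64(1.0631214123037576)) fr (array([503.9, -78.2, 151.6]), np.float64(2.2877187059183646))
yaw -8.943865676322053
coffee jar [672.1 174.6 106. ] amber [556.6 163.   52. ] shelf edge [807.3  71.5   0. ]
```

Run:
```python
from h import *
np.set_printoptions(precision=2,suppress=True)
s=env.state(); M=R.from_euler('xyz',s['ee_rot'],degrees=True).as_matrix(); print(M)
print("y ang",np.degrees(np.arctan2(M[1,1],M[0,1])))
g=np.array([570,81.5,235]); print("tool shift mm",M.T@(g-s['ee_pos']))
print("shelf corner",two((178,138),(214,129)), two((412,47),(626,124)))
```

```text
[[-0.    0.3  -0.95]
 [ 0.   -0.95 -0.3 ]
 [-1.   -0.   -0.  ]]
y ang -72.363964854747
tool shift mm [   3.98 -479.58 -567.9 ]
shelf corner (array([707.91, 306.69, 375.62]), np.float64(16.34770210208269)) (array([ 700.27, -889.57,  405.17]), np.float64(7.5382293958799025))
```

jog_arm(plan=[0, -1.2, -1.5, 0, 0, -2.5, -3, 0, 0, -2.5, -3, 0, 0, -2.5, -3, 0, 0, -2.5, -3, 0, 0, -2.5, -3, 0, 0, -2.5, -3, 0, 0, -2.5, -3, 0, 0, -2.5, -3, 0, 0, -2.5, -3, 0, 0, -2.5, -3, 0, 0, -2.5, -3, 0], claw=0, newtons=20)

```text
time_s: 1.1
ee_pos: [416.5, -168.1, 238.8]
ee_rot: [-2.1, 90.0, -164.5]
force: [1.4, -0.1, -0.1]
gripper_width: 14.2
```

jog_arm(plan=[0, -2.5, -3, 0, 0, -2.5, -3, 0, 0, -2.5, -3, 0, 0, -2.5, -3, 0, 0, -2.5, -3, 0, 0, -2.5, -3, 0, 0, -2.5, -3, 0, 0, -1.8, -1.8, 0, 0, 0, 0, 0])

```text
time_s: 1.85
ee_pos: [576.8, 87.4, 237.9]
ee_rot: [-116.5, 89.9, 81.4]
force: [0.0, 0.5, 0.0]
gripper_width: 0.6
```

jog_arm(plan=[0, 0, 0, -0.9, 0, 0, 0, -0.9, 0, 0, 0, -0.9, 0, 0, 0, -0.9, 0, 0, 0, -0.9, 0, 0, 0, -0.9, 0, 0, 0, -0.9, 0, 0, 0, -0.9, 0, 0, 0, -0.9, 0, 0, 0, -0.9, 0, 0, 0, -0.9, 0, 0, 0, -0.7])

```text
time_s: 2.85
ee_pos: [574.2, 82.2, 238.5]
ee_rot: [-55.5, 89.9, -154.1]
force: [0.4, -0.1, 0.7]
gripper_width: 0.7
```

jog_arm(plan=[0, 0, 0, 0, 0, 0, 0, 0])

```text
time_s: 3.02
ee_pos: [574.4, 82.5, 238.7]
ee_rot: [-56.3, 89.9, -155.2]
force: [-1.1, -0.4, 0.2]
gripper_width: 0.1
```

Run:
```python
from h import *
np.set_printoptions(precision=2,suppress=True)
s=env.state(); M=R.from_euler('xyz',s['ee_rot'],degrees=True).as_matrix(); print(s['ee_pos'],s['qpos'],s['force'],s['time_s'],s['gripper_width'])
print("y ang",np.degrees(np.arctan2(M[1,1],M[0,1])))
g=np.array([570,81.5,165]); print("tool shift mm",M.T@(g-s['ee_pos']));print(M)
```

```text
[574.4   82.45 238.66] [ 7.04 18.83 88.92 -0.02 72.3  15.95] [-1.08 -0.37  0.18] 3.0167 0.07486914099124936
y ang -8.903512341899418
tool shift mm [73.67 -4.14  1.58]
[[-0.    0.99 -0.15]
 [-0.   -0.15 -0.99]
 [-1.   -0.    0.  ]]
```

jog_arm(plan=[1, -0.2, 0.1, 0, 2, -0.2, 0, 0, 2, 0, 0, 0, 1.4, 0, 0, 0, 1, 0, 0, 0, 0, 0, 0, 0, 0, 0, 0, 0])

```text
time_s: 3.6
ee_pos: [570.5, 82.6, 164.5]
ee_rot: [-67.6, 89.9, -166.4]
force: [-0.1, 0.2, -0.0]
gripper_width: 0.5
```

Run:
```python
from h import *
np.set_printoptions(precision=2,suppress=True)
for n,(a,b,c,d) in dict(scene=(140,280,230,420),top=(140,260,230,410)).items():
    im=env.grab_frame(n)[a:b,c:d,::-1]; cv2.imwrite(f"pics/{n}1.png",cv2.resize(im,None,fx=4,fy=4,interpolation=cv2.INTER_CUBIC))
s=env.state();print(s['ee_pos'],s['force'],s['time_s'])
print((proj("scene",s['ee_pos']-[0,0,25])-[230,140])*4)
```

```text
[571.39  82.7  165.79] [ 0.27  0.16 -0.18] 3.7
[284.95 281.96]
```

View pics/scene1.png

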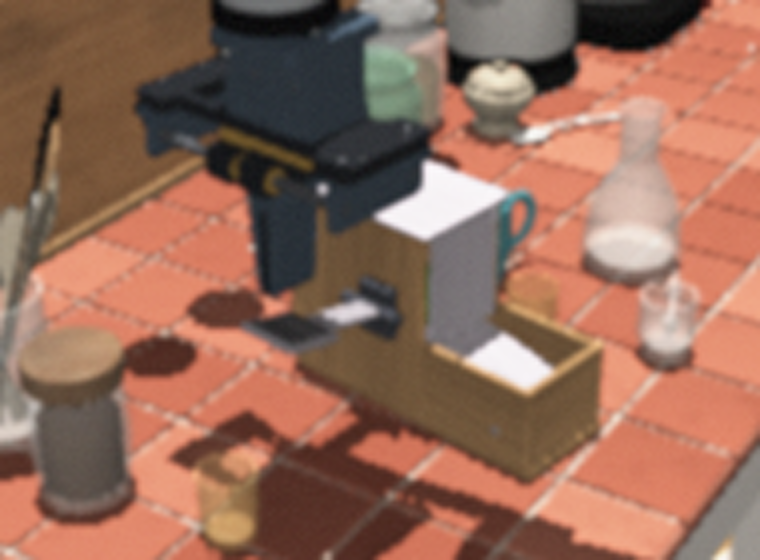

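View pics/top1.png

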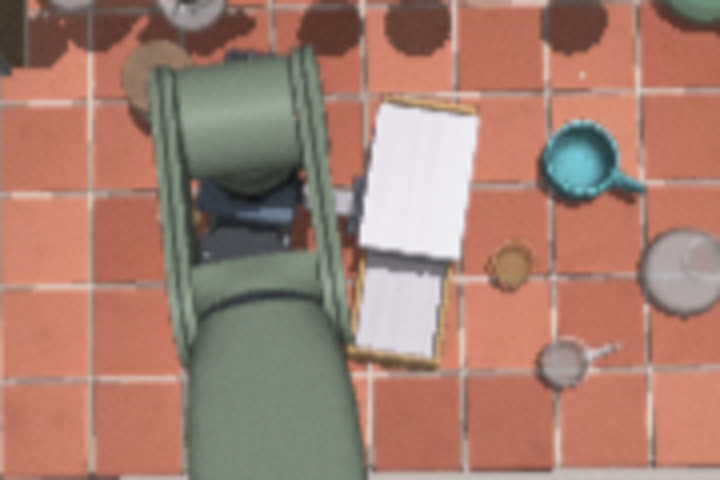

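Run:
```python
from h import *
im=env.grab_frame("scene")[0:260,170:480,::-1]; cv2.imwrite("pics/s2.png",cv2.resize(im,None,fx=2.3,fy=2.3,interpolation=cv2.INTER_CUBIC))
for p in [(571,83,166),(571,83,266),(571,83,316),(571,83,366),(571,83,416),(561,-4,244),(494,7,191)]: print(p,(proj("scene",p)-[170,0])*2.3, proj("top",p))
```

```text
(571, 83, 166) [301.05850273 464.06470816] [295.41487745 184.79370697]
(571, 83, 266) [297.19869931 378.3522373 ] [293.78995109 180.35731755]
(571, 83, 316) [295.11303256 332.03701577] [292.90140834 177.93140968]
(571, 83, 366) [292.91203836 283.16078288] [291.95560929 175.3491801 ]
(571, 83, 416) [290.58587914 231.50508119] [290.94683542 172.59501608]
(561, -4, 244) [352.60021129 371.83445436] [321.47682363 183.96090683]
(494, 7, 191) [399.26411916 433.45657862] [318.52796706 206.5760875 ]
```

View pics/s2.png

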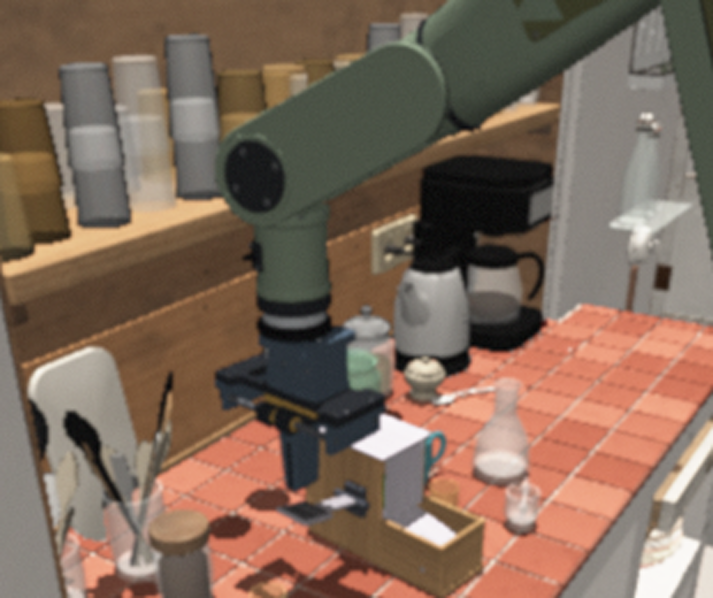

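jog_arm(plan=[0.8, -0.1, 0.1, 0, 0.8, 0, 0, 0, 0.5, 0, 0, 0, 0.3, 0, 0, 0, 0.2, 0, 0, 0, 0.2, 0, 0, 0, 0.2, 0, 0, 0, 0.2, 0, 0, 0, 0.2, 0, 0, 0])

```text
time_s: 4.5
ee_pos: [570.0, 82.2, 131.4]
ee_rot: [130.4, 89.9, 31.6]
force: [0.0, 1.9, 2.9]
gripper_width: 0.6
```

Run:
```python
from h import *
for n,(a,b,c,d) in dict(scene=(140,280,230,420)).items():
    im=env.grab_frame(n)[a:b,c:d,::-1]; cv2.imwrite(f"pics/{n}3.png",cv2.resize(im,None,fx=4,fy=4,interpolation=cv2.INTER_CUBIC))
s=env.state();print(s['ee_pos'],s['force'],s['time_s'])
```

```text
[569.92110983  82.12438519 130.9721959 ] [0.88286846 0.88330827 2.64406696] 4.55
```

View pics/scene3.png

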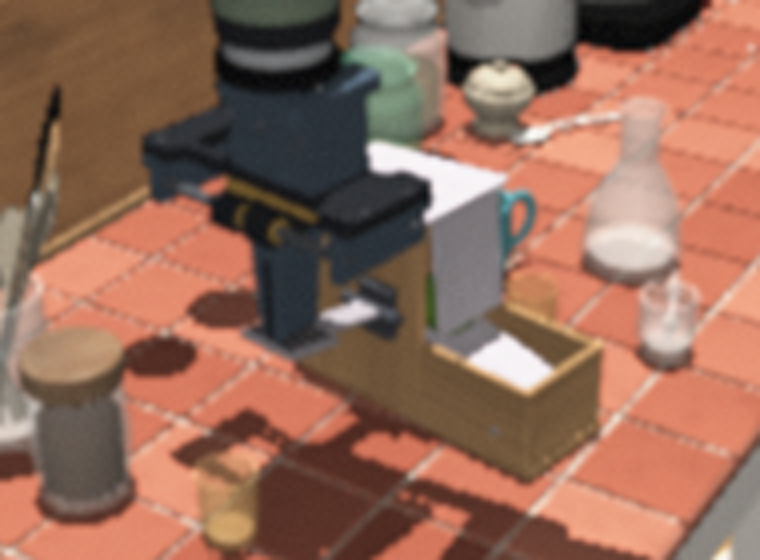

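jog_arm(plan=[0.3, 0, 0, 0, 0.3, 0, 0, 0, 0.3, 0, 0, 0, 0.3, 0, 0, 0, 0.3, 0, 0, 0, 0.3, 0, 0, 0, 0.2, 0, 0, 0, 0.2, 0, 0, 0, 0.2, 0, 0, 0, 0.1, 0, 0, 0, 0, 0, 0, 0])

```text
time_s: 5.47
ee_pos: [569.7, 81.5, 105.6]
ee_rot: [16.6, 90.0, -82.1]
force: [1.1, 1.0, 3.2]
gripper_width: 0.3
```

jog_arm(plan=[0, 0, 0, 0, 0, 0, 0, 0, 0, 0, 0, 0, 0, 0, 0, 0, 0, 0, 0, 0, 0, 0, 0, 0, 0, 0, 0, 0, 0, 0, 0, 0, 0, 0, 0, 0])

```text
time_s: 6.22
ee_pos: [569.7, 81.7, 106.0]
ee_rot: [24.8, 90.0, -73.9]
force: [1.7, -1.2, 4.4]
gripper_width: 0.5
```

Run:
```python
from h import *
for n,(a,b,c,d) in dict(scene=(140,280,230,420),top=(140,260,230,410)).items():
    im=env.grab_frame(n)[a:b,c:d,::-1]; cv2.imwrite(f"pics/{n}4.png",cv2.resize(im,None,fx=4,fy=4,interpolation=cv2.INTER_CUBIC))
s=env.state();print(s['ee_pos'],s['force'],s['time_s'])
```

```text
[569.67938192  81.70078685 106.00886178] [ 1.84920433 -1.33955938  3.89508555] 6.3167
```

View pics/scene4.png

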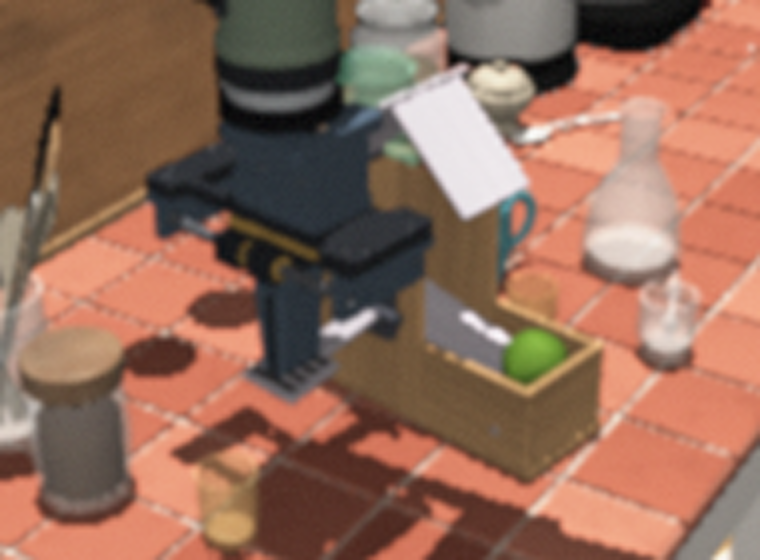

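View pics/top4.png

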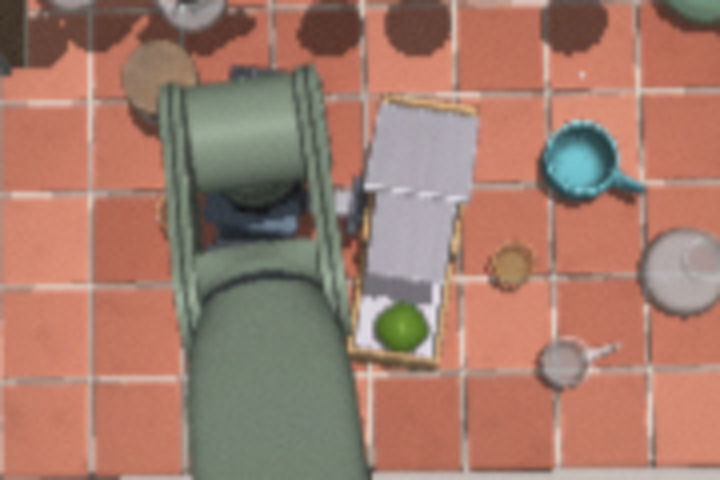

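The lime lies in the tray against the front wall (scene4 crop about 535,357) and the lid is open. I'll ease the lever up now.

jog_arm(plan=[-0.1, 0, 0, 0, -0.2, 0, 0, 0, -0.2, 0, 0, 0, -0.2, 0, 0, 0, -0.2, 0, 0, 0, -0.2, 0, 0, 0, -0.2, 0, 0, 0, -0.15, 0, 0, 0, -0.15, 0, 0, 0, -0.1, 0, 0, 0, -0.1, 0, 0, 0, -0.1, 0, 0, 0])

```text
time_s: 7.32
ee_pos: [569.2, 81.5, 124.8]
ee_rot: [-44.7, 89.9, -143.4]
force: [-0.5, -1.2, 3.1]
gripper_width: 0.5
```

jog_arm(plan=[-0.1, 0, 0, 0, -0.1, 0, 0, 0, -0.1, 0, 0, 0, -0.1, 0, 0, 0, -0.1, 0, 0, 0, -0.1, 0, 0, 0, -0.1, 0, 0, 0, -0.1, 0, 0, 0, -0.1, 0, 0, 0, -0.1, 0, 0, 0, -0.1, 0, 0, 0, -0.1, 0, 0, 0])

```text
time_s: 8.32
ee_pos: [569.6, 82.2, 136.8]
ee_rot: [-176.7, 90.0, 84.5]
force: [0.6, 0.4, -0.0]
gripper_width: 0.5
```

jog_arm(plan=[-0.1, 0, 0, 0, -0.1, 0, 0, 0, -0.1, 0, 0, 0, -0.1, 0, 0, 0, -0.1, 0, 0, 0, -0.1, 0, 0, 0])

```text
time_s: 8.82
ee_pos: [569.6, 81.9, 143.0]
ee_rot: [48.0, 90.0, -50.8]
force: [-0.9, 0.1, 0.4]
gripper_width: 0.6
```

Run:
```python
from h import *
for n,(a,b,c,d) in dict(scene=(140,280,230,420)).items():
    im=env.grab_frame(n)[a:b,c:d,::-1]; cv2.imwrite(f"pics/{n}5.png",cv2.resize(im,None,fx=4,fy=4,interpolation=cv2.INTER_CUBIC))
s=env.state();print(s['ee_pos'],s['force'],s['time_s'])
```

```text
[569.73208693  81.86097602 143.21608987] [0.3366302  0.51394108 1.23268401] 8.8667
```

View pics/scene5.png

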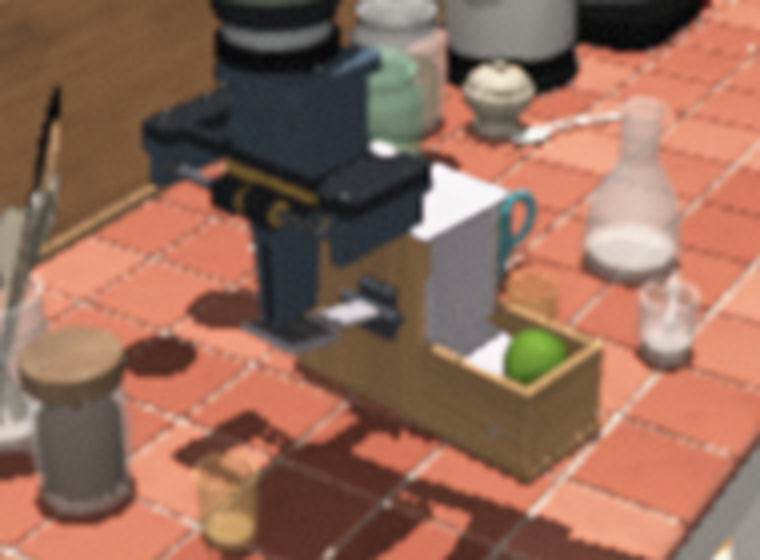

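Scene5 shows the lid shut and the lime in the tray at about (535,357). The fingers are free of the pad, so I'll move clear.

jog_arm(plan=[-0.3, 0, 0, 0, -0.8, 0, 0, 0, -1.5, 0, 0, 0, -2, 0, 0, 0, -2, 0, 0, 0, -2, 0, 0, 0, -1, 0, 0, 0, -0.4, 0, 0, 0, 0, 0, 0, 0, 0, 0, 0, 0, 0, 0, 0, 0, 0, 0, 0, 0])

```text
time_s: 9.87
ee_pos: [569.0, 81.8, 241.7]
ee_rot: [-72.6, 89.9, -171.4]
force: [-0.1, -0.2, -0.1]
gripper_width: 0.8
```

Run:
```python
from h import *
o=[]
for n,(a,b,c,d) in dict(scene=(140,280,230,420),top=(130,270,230,420)).items():
    im=env.grab_frame(n)[a:b,c:d,::-1]; o.append(cv2.resize(im,None,fx=2.1,fy=2.1,interpolation=cv2.INTER_CUBIC))
cv2.imwrite("pics/f6.png",np.hstack(o))
s=env.state();print(s['ee_pos'],s['force'],s['time_s'])
```

```text
[569.28896181  81.78610033 242.00197514] [-0.08120036 -0.32079004  0.21691158] 9.9667
```

View pics/f6.png

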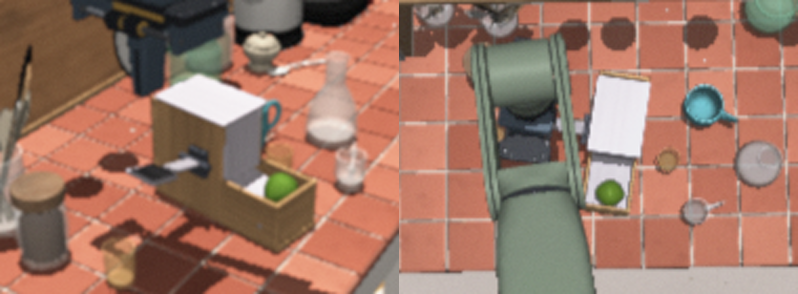

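The picture shows the lid shut and the lever up. The lime is in the tray at (282,187) in the scene half and (610,192) in the top half. The gripper is clear, and the bystanders are where they were.

```bash
python3 -c "
from workcell import env
print(env.job_done())"
```

```text
the job is handed in; nothing more can be done
None
```

The job is done and handed in at about 10 s of the 42 s allowed. I pressed the lever pad with the closed fingertips, and the linked lid opened. The lime rolled into the tray and rests against the front wall. I then let the lever up at 12–24 mm/s, slowing to 12 mm/s near shut, and lifted the fingers about 100 mm clear.

- **Last checks:** the final pictures show the lid shut, the lever up and the lime in the tray. The glasses, cup, mug, carafe and jar look unmoved; I judged that by eye, without re-measuring. The tool force read about 0 N after lifting clear.
- **Forces:** the wrist force readings during the press were about 3–4.5 N upward, in line with the 3–5 N given.
- **Not measured:** I had no direct reading of the lid's speed at shutting. It follows from the commanded speed only, with the fingers still on the pad until about the height where they had first met it.
- **Press depth:** by design I stopped about 3 mm of fingertip travel short of the lever's end stop, so the lid opened widely but not to its very limit.

No check failed or disagreed.

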